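# Ready the wheel test bay: wipe the board, zero the counter, set the axle stand

### The arm

A 6-joint arm with a two-finger parallel gripper is mounted at the origin on the work surface. World frame = base frame: x ahead of the robot, y to its left, z up, the work surface at z = 0. Lengths are in m, angles in rad, forces in N, time in s.
With the tool pointing down it reaches from about 0.275 to 1 m from the base axis. Payload 8.4 kg.
Tool frame: the origin (TCP) lies on the centre line of the jaws, within the pads' length; the fingertips stand 17 mm ahead of it and the grasp point (between the pads) lies 2 mm behind it (bot.tcp_to_tips is the y of the fingertips in the tool frame, in m); y points along the fingers, z is the direction in which the jaws open and shut, and the axes are right-handed (so a half turn about y gives the same grasp; the last joint's range is limited). The gripper opens to 85 mm and grips with 20 to 120 N. Pads are 22 mm wide; open, the fingers measure 114 mm over their backs; the gripper's body (76 mm by 85 mm) begins 54 mm behind the grasp point. The pads swing forward as they close: fully open they stand 13 mm farther back than shut.
Start: joints at [1.282, 0.353, 1.633, -0, 1.155, -0.002], TCP at [0.177, 0.599, 0.248] pointing down, gripper open.
Joint ranges: [-2.63, 2.63], [-0.92, 2.1], [0.06, 2.66], [-1.3, 4.44], [0, 2.69], [-3.02, 3.02]. Speed limits (rad/s): [2.22, 2.22, 2.79, 3.14, 3.14, 3.14].

### API

Orientations are given as a unit quaternion [x, y, z, w].
In Python, from workcell import bot, hand, kinematics, get_obs, vision, hand_in gives the robot as it stands. The module is installed in compiled form; this text tells all that it offers. Calls block until the motion is done:
- bot.reach(position, orientation): joint-space move of the TCP to a pose.
- bot.servo_line(position, ori=None, velocity=0.15): straight line of the TCP; ori=None keeps the orientation; velocity is the mean speed in m/s.
- bot.goto_joints(angles): joint-space move.
- hand.move_gripper(opening, strength=None): finger opening in m; strength is the grip in N (None keeps the last); returns when the fingers have stopped.
- bot.dwell(seconds).
- kinematics.solve_ik(position, orientation): joint angles nearest the present ones, or None.
- get_obs(): the state.
- vision.read_camera(name): name is "side" or "top" or "wrist"; returns a dict with "frame" (480x640x3 uint8, red, green, blue), "intrinsics" (3x3 intrinsics, pixels), "dist" ([k1, k2, p1, p2, k3] as OpenCV has them; the pictures are not rectified), "view" (4x4, takes a point from world to camera coordinates). Camera axes: x right, y down, z forward; pixel columns grow to the right and rows downward; lengths in m; the calibration is good to about 2 mm. A picture is of the moment at which its call begins. There is no depth.
A pose or a line that the arm cannot do raises bot.IKError and nothing moves.
- hand_in(): hands the job in, once; it reports no verdict.
The state is a dict: "time_s": time; "joint_pos": joint angles; "joint_vel": joint speeds; "joint_efforts": joint torques, N m; "position": TCP position; "orientation": TCP orientation; "wrist_force": force on the tool from outside, world axes, zero at the start; "ft_torque": the same for the moment, N m; "gripper_width": finger opening in m.
Only numpy, scipy, OpenCV 4.12 (cv2) and the standard library are available. Lean on these libraries where they do the work, as an engineer would, in place of code of your own. Each camera call takes 0.05 s, during which the arm holds its last target. There are 200 camera calls.

### The job

First clear the trimming board: hold the scraper block and wipe every chip off the board into the catch tray (no fingers on chips lying on the board), then stand the scraper back on its rubber mat, lined up with it. Next raise the empty axle stand's column from the bottom by exactly three clicks of its pawl and let go, and only then lay the wheel axle in its two forks; at any time on the way slip the spare wheel down over its post and turn the counter's reset knob back to its zero stop. Leave the other parts on the table where they are.

Things in the scene. Friction and masses are not known exactly. Their poses are not given: they have to be found in the camera images.
- board_c (a point): Centre of the trimming board's upper face: a fixed wooden board 30 mm high, 170 mm along its x and 210 mm along its y, whose face runs from y -110 to y +100 mm of this point. Aluminium rims 10 mm high run along the two long sides (inner faces at x +-77 mm); the ends at -y and +y are open. z is up.
- tray_c (a point): Centre of the inner floor (4 mm above the table) of the grey catch tray fixed against the board's +y end, 152 mm along the board's +y from its centre. Inside 170 mm along x, 102 mm along y; its walls are 36 mm high, and on the side of the board the board's own edge, 30 mm high, is the wall. Axes as the board's.
- mat_c (a point): Centre of the top of the scraper's rest, a fixed black rubber mat 150 (x) by 66 (y) by 4 mm high.
- scraper_c (a point): Centre (25 mm above its underside) of the loose scraper block, 0.25 kg, 50 mm high: a grey foot 110 mm along its x, 40 mm along its y and 18 mm high, with straight scraping edges along both long sides, and on it a wooden handle 70 mm along x, 26 mm thick along y, from 18 to 50 mm height. It starts standing on its mat. Grip it across the handle's 26 mm.
- saddle (a point): Where the middle of a seated axle lies on the axle stand: between the two upward-open 90-degree V forks on top of the stand's column, 132 mm above the table when the column is down. The axle lies along this point's y; the forks are 8 mm thick, at y +-42 mm (inner faces +-38, outer +-46 mm), their mouths about 22 mm wide and 4 mm above the axle's centre line. The stand (steel foot plate 100 mm, sleeve up to 72 mm) is fixed to the table. z is up.
- bar (a point): Centre of the bar that joins the two forks, the place to grip the column: 14 mm thick along its x, 12 mm high, 92 mm along y (76 mm free between the forks), 100 mm above the table when the column is down, 32 mm under the saddle point. It rises with the column.
- column (a joint): Height of the ratchet column in m: 0 fully down, up to 0.066. It has five notches 0.012 apart; a spring pawl clicks under a tooth at 0.012, 0.024, 0.036, 0.048 and 0.060 and holds the column there when let go; between notches it sinks back onto the last one. Lifting it takes about 4 N between clicks and 6 to 9 N past one. Starts at 0.
- pawl_tab (a point): Middle of the black tab on the outer end of the pawl pin, 71 mm along the stand's +x (the saddle's x) from the column: 10 mm along x, 22 mm along y, from 44 to 68 mm above the table (this point at 60 mm). Only needed after going too far: pinched across its 22 mm (the raised forks are in the way of a wide gripper body the other way) and pulled outwards (+x) about 7 mm against 4 N it lets the column drop to the bottom.
- reset_knob (a joint): Angle of the distance counter's reset knob in rad: 0 at its zero stop; it grows as the knob is turned clockwise seen from above. Turned back to zero anticlockwise; light friction, stays where left. Starts 1.3 to 2.8; the far stop is at 3.0.
- reset_knob_grip (a point): On the axis of the reset knob, at the height to grip (67 mm above the table). The grip is an upright bar 42 mm along this point's x, 14 mm thick along its y, from 23 mm below to 7 mm above; the point turns with the knob. The knob (44 mm) stands on a grey counter box 95 x 120 x 30 mm fixed to the table.
- spare_wheel_c (a point): Centre (10 mm above its underside) of the loose spare wheel lying flat: a black ring 56 mm in diameter, 20 mm high, bore 18 mm, 80 g.
- post_seat (a point): Centre of the seat of the spare wheel's post, 8 mm above the table: a fixed steel pin 10 mm in diameter rises from it to 40 mm above the table (32 mm above the seat), tapered over its last 6 mm. The seat is a grey disc 38 mm in diameter.
- axle_c (a point): Centre of the loose wheel axle, 0.18 kg: a steel rod 10 mm in diameter along its y with a black rubber tyre 56 mm in diameter and 20 mm wide at each end (inner faces at y +-54 mm, 148 mm over all). Its x and z turn as it rolls. Standing on its tyres, the rod is 28 mm above the table.
- chip0_c (a point): Centre of a loose plastic off-cut (chip), 18 x 13 x 10 mm (x, y, z), 12 g, lying on the trimming board at the start. Not every chip is there each time.
- chip1_c (a point): Centre of a loose plastic off-cut (chip), 15 x 14 x 10 mm (x, y, z), 12 g, lying on the trimming board at the start. Not every chip is there each time.
- chip2_c (a point): Centre of a loose plastic off-cut (chip), 21 x 12 x 10 mm (x, y, z), 12 g, lying on the trimming board at the start. Not every chip is there each time.
- chip3_c (a point): Centre of a loose plastic off-cut (chip), 16 x 16 x 9 mm (x, y, z), 12 g, lying on the trimming board at the start. Not every chip is there each time.
- chip4_c (a point): Centre of a loose plastic off-cut (chip), 24 x 12 x 10 mm (x, y, z), 12 g, lying on the trimming board at the start. Not every chip is there each time.
- chip5_c (a point): Centre of a loose plastic off-cut (chip), 20 x 14 x 10 mm (x, y, z), 12 g, lying on the trimming board at the start. Not every chip is there each time.
- remote: Bystander, to be left alone: a grey hand controller, 75 x 125 x 30 mm; origin in the middle of its underside.
- damper: Bystander, to be left alone: a coil-over damper, 20 x 75 x 17 mm; origin in the middle of its underside.
- beam_a: Bystander, to be left alone: a black beam, 16 x 96 x 8 mm; origin in the middle of its underside.
- beam_b: Bystander, to be left alone: another black beam, 16 x 96 x 8 mm; origin in the middle of its underside.
- driver: Bystander, to be left alone: a screwdriver; origin in the middle of its underside.

How it is judged:
By the outcome, as a careful person would: the job done as asked, in the order asked, and still so for the second after the job is handed in, with the robot touching nothing.
Of chip0, chip1, chip2, chip3, chip4, chip5 only 4 to 6 are there at a start; the rules pass over those that are not, and their reading is None.
At some moment in a run one of chip0, chip1, chip2, chip3, chip4, chip5, scraper may be knocked a few centimetres aside while the robot is not near it.
Once in a run the grip may slacken for a moment while it holds something.
It also fails if it takes over 200 s, if anything falls off the work surface, if the arm or the gripper's body presses on something with over 40 N, if the wrist force passes 120 N, or if a joint passes its speed limit or range.

## Working session

There is one attempt and no reset: what is moved stays moved. The work goes in short steps, each a Python script; the robot and the scene stay as the last script left them, time stands still between calls to the robot, and variables do not carry over. Pictures are saved under pics/ and viewed, about 12 in all and at most 16, crops included, and the job is handed in when it is done.

```bash
mkdir -p pics; ls
cat > h.py <<'E'
import numpy as np, cv2
from workcell import bot, hand, kinematics, get_obs, vision, hand_in
def snap(name, fn=None):
    r=vision.read_camera(name)
    if fn: cv2.imwrite('pics/'+fn+'.png', r['frame'][:,:,::-1]); np.savez('pics/'+fn+'.npz',**r)
    return r
def load(fn): return dict(np.load('pics/'+fn+'.npz'))
def ray(r,uv):
    p=cv2.undistortPoints(np.array(uv,float).reshape(-1,1,2),r['intrinsics'],r['dist']).reshape(-1,2)
    R=r['view'][:3,:3]; t=r['view'][:3,3]
    d=np.c_[p,np.ones(len(p))]@R
    return -R.T@t, d
def onz(r,uv,z):
    c,d=ray(r,uv); return c+d*((z-c[2])/d[:,2])[:,None]
def proj(r,P):
    R=r['view'][:3,:3]; return cv2.projectPoints(np.array(P,float).reshape(-1,1,3),cv2.Rodrigues(R)[0],r['view'][:3,3],r['intrinsics'],r['dist'])[0].reshape(-1,2)
E
python3 - <<'E'
from h import *
for n in('top','side','wrist'):
    r=snap(n,n+'0'); v=r['view']; print(n,-v[:3,:3].T@v[:3,3],v[2,:3],r['intrinsics'][0,0],r['dist'])
print(get_obs())
E
```

```text
pics
top [ 0.35424681 -0.00728659  1.32825183] [ 0.19222196  0.00662155 -0.98132914] 533.4284102584426 [0.01255398 0.         0.         0.         0.        ]
side [ 0.55562551 -0.93578514  1.21933652] [ 0.0213566   0.64315444 -0.76543861] 594.4528305095737 [0.04457694 0.         0.         0.         0.        ]
wrist [0.11078729 0.61895873 0.37371374] [ 0.2606165  -0.07822538 -0.96226806] 341.3323372391145 [0.00116687 0.         0.         0.         0.        ]
{'time_s': 0.15, 'joint_pos': array([ 1.28160474e+00,  3.53515525e-01,  1.63394430e+00,  8.54410547e-07,
        1.15521090e+00, -2.42646806e-03]), 'joint_vel': array([ 5.36763995e-04, -1.96262570e-03, -1.42228399e-03,  7.54104783e-04,
       -1.99003783e-03, -7.57053414e-05]), 'joint_efforts': array([ 4.43528870e-04, -6.05633283e+01, -3.42339778e+01,  1.02746164e-04,
        6.15243393e-03,  8.60331006e-07]), 'position': array([0.17670049, 0.59914694, 0.24772573]), 'orientation': array([ 0.70022763, -0.1010955 ,  0.1009842 , -0.69947349]), 'wrist_force': array([-0.19416357, -0.66093044,  0.38534941]), 'ft_torque': array([-0.00854628, -0.08006294,  0.01690218]), 'gripper_width': 0.085277172118706}
```

View pics/top0.png

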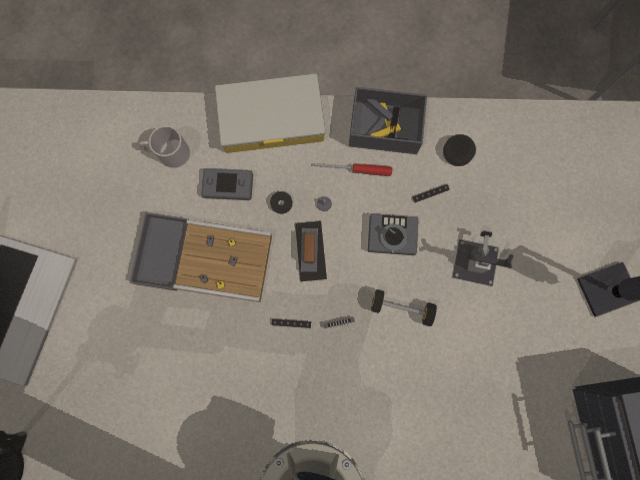

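View pics/side0.png

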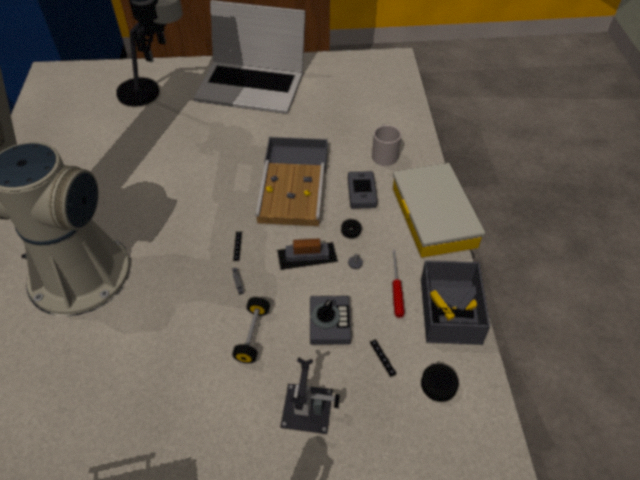

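Run:
```python
from h import *
a=cv2.imread('pics/top0.png')[150:340,125:535]
cv2.imwrite('pics/c1.png',cv2.resize(a,(800,371),interpolation=cv2.INTER_CUBIC))
w=cv2.imread('pics/wrist0.png'); s=cv2.imread('pics/side0.png')[120:440,220:480]
cv2.imwrite('pics/c2.png',np.hstack([cv2.resize(w,(400,300)),cv2.resize(s,(390,480))[:300]]) if 0 else w)
```

```text
(no output)
```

View pics/c1.png

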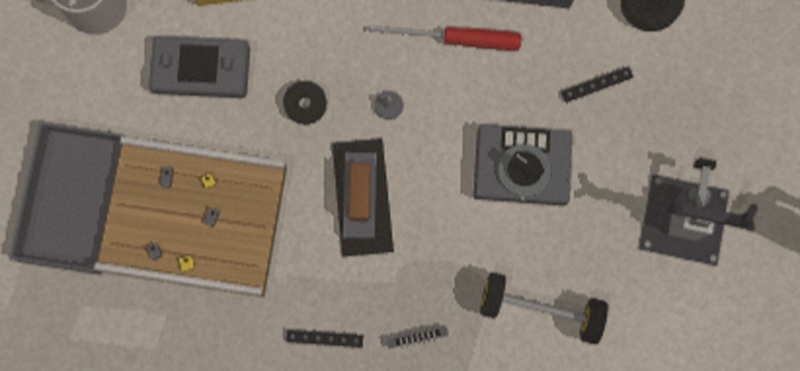

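View pics/c2.png

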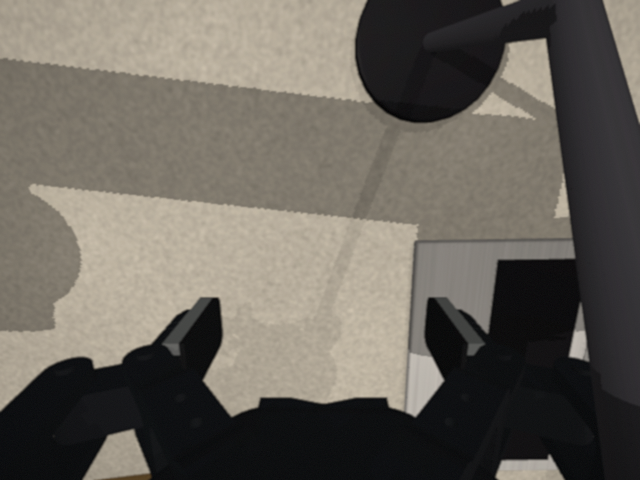

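```bash
cat >> h.py <<'E'
from scipy.spatial.transform import Rotation as Ro
def ori(a):  # tool down, jaws along world angle a
    z=np.array([np.cos(a),np.sin(a),0]); y=np.array([0,0,-1.]); return Ro.from_matrix(np.c_[np.cross(y,z),y,z]).as_quat()
E
python3 - <<'E'
from h import *
r=load('top0')
f=lambda L:np.array(L)/1.951+[125,150]
def P(n,L,z):print(n,onz(r,f(L),z)[:,:2].round(3).tolist())
P('boardcorners',[[122,137],[285,163],[265,292],[98,265]],.03)
P('mat',[[333,142],[381,139],[393,250],[343,254]],.004)
P('handle',[[360,191]],.05)
P('wheel',[[304,102]],.02)
P('post',[[380,98]],.04);P('seat',[[389,104]],.008)
P('counter',[[476,125],[570,131],[570,203],[477,198]],.03); P('knob',[[524,166]],.07)
P('standplate',[[653,177],[728,190],[718,263],[640,250]],.006)
P('axle',[[493,296],[594,321]],.04)
P('tab',[[705,162]],.068)
P('fork',[[590,185],[742,215]],.136)
w=load('wrist0');o=get_obs();T=Ro.from_quat(o['orientation']).as_matrix()
v=w['view'];c=-v[:3,:3].T@v[:3,3]
print('cam in tool',T.T@(c-o['position']));print((v[:3,:3]@T).round(3)); print(T.round(3))
E
```

```text
boardcorners [[0.643, 0.327], [0.614, 0.117], [0.45, 0.135], [0.479, 0.345]]
mat [[0.649, 0.058], [0.654, -0.004], [0.509, -0.023], [0.503, 0.041]]
handle [[0.577, 0.02]]
wheel [[0.698, 0.096]]
post [[0.7, -0.002]]
seat [[0.701, -0.014]]
counter [[0.67, -0.126], [0.665, -0.246], [0.571, -0.245], [0.575, -0.128]]
knob [[0.609, -0.182]]
standplate [[0.612, -0.357], [0.597, -0.452], [0.502, -0.436], [0.517, -0.338]]
axle [[0.451, -0.147], [0.424, -0.271]]
tab [[0.62, -0.405]]
fork [[0.575, -0.249], [0.544, -0.424]]
cam in tool [-0.06882577 -0.12598809  0.00022329]
[[ 0.     0.     1.   ]
 [ 0.962 -0.272 -0.   ]
 [ 0.272  0.962 -0.   ]]
[[ 0.959 -0.     0.283]
 [-0.283 -0.001  0.959]
 [-0.    -1.    -0.001]]
```

Run:
```python
from h import *
bot.reach([0.54,0.10,0.42],ori(np.pi/2)); snap('wrist','w1'); o=get_obs();print(o['position'],o['joint_pos'],o['time_s'])
bot.reach([0.50,-0.28,0.42],ori(np.pi/2)); snap('wrist','w2'); o=get_obs();print(o['position'],o['joint_pos'],o['time_s'])
```

```text
[0.53986778 0.10068773 0.41969018] [ 1.81564216e-01  1.13930326e-01  1.56813864e+00  1.53409799e-04
  1.46000333e+00 -1.39014210e+00] 2.4833
[ 0.5005114  -0.27894578  0.42003969] [-5.11272064e-01  1.54549352e-01  1.52043368e+00  3.66643304e-04
  1.46659171e+00 -2.08342258e+00] 3.9583
```

View pics/w1.png

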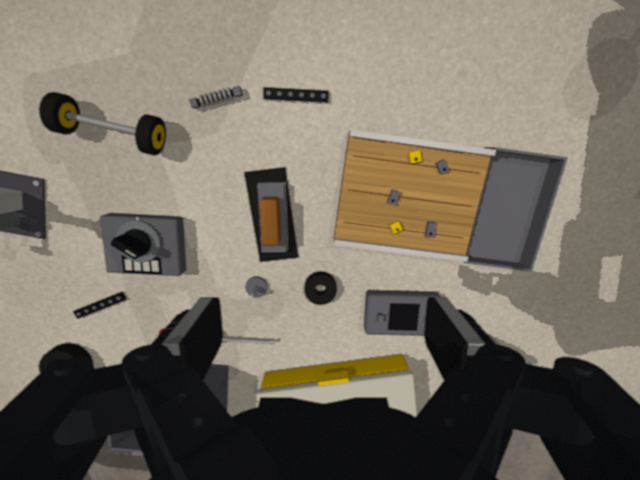

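View pics/w2.png

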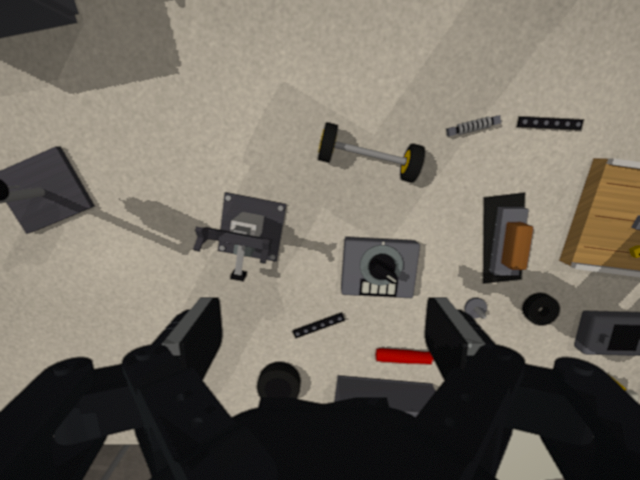

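```bash
python3 - <<'E'
from h import *
def comps(r,m,amin,roi=None):
    out=[]
    n,l,s,c=cv2.connectedComponentsWithStats(m.astype(np.uint8))
    for i in range(1,n):
        if s[i,4]>=amin: out.append((c[i],s[i]))
    return out
for n in('w1','w2','top0'):
    r=load(n); H=cv2.cvtColor(r['frame'],cv2.COLOR_RGB2HSV).astype(int); h,s,v=H[...,0],H[...,1],H[...,2]
    print(n,'orange/wood'); 
    for c,st in comps(r,(h<20)&(h>5)&(s>130)&(v>40),60): 
        print(c.round(1),st, 'hsv',np.median(H[st[1]:st[1]+st[3],st[0]:st[0]+st[2]].reshape(-1,3),0))
r=load('w1')
print('board', onz(r,[[350,132],[496,150],[468,262],[335,243]],.04).round(4).tolist())
print('boardedge',onz(r,[[490,153],[466,257]],.03).round(4).tolist())
print('mat', onz(r,[[245,171],[285,168],[298,258],[260,261]],.004).round(4).tolist())
print('wheel',onz(r,[[320,287]],.02),'post tip',onz(r,[[257,287]],.04), 'seat',onz(r,[[258,286]],.008))
print('chips',onz(r,[[416,157],[443,167],[394,197],[397,228],[431,229]],.04).round(3).tolist())
r=load('w2')
print('mat', onz(r,[[484,197],[523,193],[523,278],[485,282]],.004).round(4).tolist())
print('plate',onz(r,[[226,193],[287,204],[276,262],[218,250]],.006).round(4).tolist())
print('tab',onz(r,[[238,275]],.068), 'forkouter',onz(r,[[200,236],[266,248]],.136).round(4).tolist())
print('counter',onz(r,[[344,237],[419,239],[418,297],[342,295]],.03).round(4).tolist(),'knob',onz(r,[[381,265]],.044))
print('axle',onz(r,[[340,147],[402,159]],.028).round(4).tolist())
E
python3 - <<'E'
import cv2,numpy as np
a=cv2.imread('pics/w2.png'); b=cv2.imread('pics/w1.png')
A=cv2.resize(a[185:285,190:320],None,fx=3.07,fy=3.07,interpolation=2); B=cv2.resize(a[230:310,330:434],(399,307),interpolation=2); 
C=cv2.resize(b[160:265,240:345],(300,300),interpolation=2);D=cv2.resize(b[130:240,330:500],(464,300),interpolation=2)
t=np.hstack([A[:307,:399],B]); u=np.hstack([C,D]); w=min(t.shape[1],u.shape[1]); cv2.imwrite('pics/c3.png',np.vstack([t[:,:w],u[:290,:w]]))
E
```

```text
w1 orange/wood
[408.8 195.2] [  335   137   155   117 12975] hsv [ 18. 145. 158.]
[269.7 220.5] [260 197  20  48 881] hsv [ 15. 185. 125.]
w2 orange/wood
[605.9 218.2] [ 561  159   79  111 6224] hsv [ 18. 146. 143.]
[516.7 245.4] [ 502  222   31   49 1150] hsv [ 15. 186. 113.]
top0 orange/wood
board [[0.4519, 0.1388, 0.04], [0.4763, 0.3481, 0.04], [0.6455, 0.3277, 0.04], [0.6147, 0.1193, 0.04]]
boardedge [[0.4807, 0.3448, 0.03], [0.6405, 0.328, 0.03]]
mat [[0.5084, -0.0207, 0.004], [0.5038, 0.0417, 0.004], [0.651, 0.059, 0.004], [0.6563, -0.0047, 0.004]]
wheel [[0.69638564 0.09584038 0.02      ]] post tip [[ 0.68786794 -0.00467359  0.04      ]] seat [[ 0.69974483 -0.00955255  0.008     ]]
chips [[0.486, 0.234, 0.04], [0.5, 0.275, 0.04], [0.544, 0.206, 0.04], [0.591, 0.213, 0.04], [0.592, 0.265, 0.04]]
mat [[0.5097, -0.0228, 0.004], [0.5033, 0.0381, 0.004], [0.6475, 0.0613, 0.004], [0.6549, -0.0024, 0.004]]
plate [[0.5033, -0.4321, 0.006], [0.5207, -0.3362, 0.006], [0.6184, -0.3574, 0.006], [0.5974, -0.4525, 0.006]]
tab [[ 0.61749951 -0.40594149  0.068     ]] forkouter [[0.5394, -0.4316, 0.136], [0.5549, -0.3503, 0.136]]
counter [[0.5687, -0.246, 0.03], [0.5719, -0.1284, 0.03], [0.6708, -0.1224, 0.03], [0.6673, -0.2476, 0.03]] knob [[ 0.61006838 -0.18846186  0.044     ]]
axle [[0.4331, -0.2541, 0.028], [0.4501, -0.1624, 0.028]]
```

View pics/c3.png

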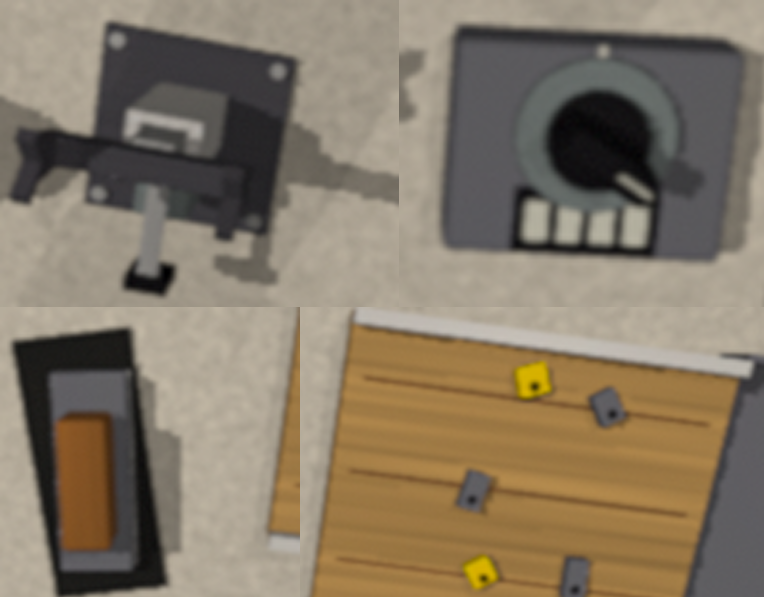

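Run:
```python
from h import *
r=load('w1')
f=lambda L:(np.array(L,float)-[0,307])/2.857+[240,160]
q=onz(r,f([[48,372],[132,370],[135,570],[62,570]]),.022);print(q.round(4).tolist(),q.mean(0))
q=onz(r,f([[57,416],[108,412],[112,545],[65,550]]),.054);print(q.round(4).tolist(),q.mean(0))
# handle hover
bot.reach([0.585,0.022,0.26],ori(np.pi/2)); a=snap('wrist','w3'); o=get_obs();print(o['position'])
H=cv2.cvtColor(a['frame'],cv2.COLOR_RGB2HSV).astype(int); h,s,v=H[...,0],H[...,1],H[...,2]
m=((h<20)&(h>5)&(s>130)&(v>40)).astype(np.uint8)
for c in cv2.findContours(m,0,2)[0]:
    if cv2.contourArea(c)>400: print(cv2.boundingRect(c),cv2.minAreaRect(c), cv2.approxPolyDP(c,4,True).reshape(-1,2).tolist())
```

```text
[[0.5247, 0.0002, 0.022], [0.5236, 0.0449, 0.022], [0.635, 0.0433, 0.022], [0.635, 0.0023, 0.022]] [0.57957514 0.02266046 0.022     ]
[[0.5435, 0.0097, 0.054], [0.5414, 0.0356, 0.054], [0.6112, 0.0352, 0.054], [0.614, 0.0104, 0.054]] [0.57752357 0.02270996 0.054     ]
[0.58548748 0.02099174 0.26083789]
(310, 175, 26, 70) ((322.5, 209.5), (69.0, 25.0), 90.0) [[312, 175], [311, 243], [333, 244], [335, 179]]
(407, 75, 233, 183) ((526.3408813476562, 173.16360473632812), (214.8224639892578, 165.4234619140625), 9.802496910095215) [[439, 78], [407, 234], [599, 257], [639, 152], [639, 109]]
```

View pics/w3.png

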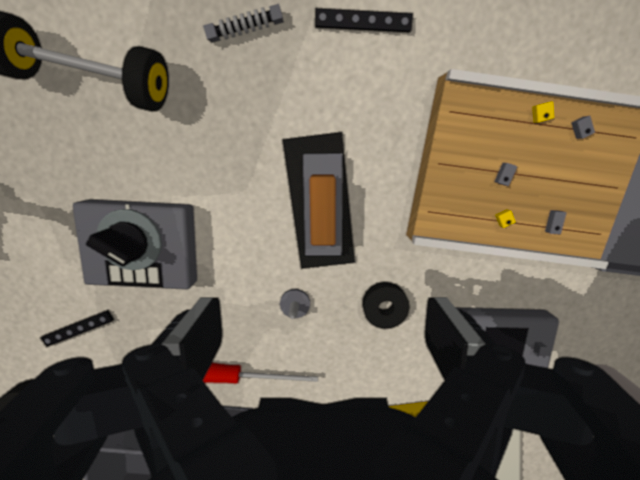

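```bash
python3 - <<'E'
from h import *
r=load('w3')
def P(n,L,z): q=onz(r,L,z)[:,:2]; print(n,q.round(4).tolist(),q.mean(0).round(4))
P('handle',[[311,175],[311,243],[333,244],[335,176]],.054)
P('foot',[[304,154],[304,254],[342,254],[342,153]],.022)
P('mat',[[283,140],[342,133],[354,262],[301,268]],.004)
P('wheel',[[386,304]],.02); P('wheelbot',[[386,304]],.0)
P('seat',[[294,303]],.008);P('tip',[[302,308]],.04)
P('boardnear',[[439,78],[407,234]],.03)
P('rim tops outer near', [[450,71],[412,240]],.04)
E
python3 -c "
import cv2,numpy as np
a=cv2.imread('pics/w3.png')
m=cv2.cvtColor(a,cv2.COLOR_BGR2HSV)
b=((m[...,2]<45)).astype(np.uint8)[255:345,355:420]
n,l,s,c=cv2.connectedComponentsWithStats(b); print(s[1:],c[1:]+[355,255])
cv2.imwrite('pics/c4.png',np.hstack([cv2.resize(a[120:330,260:430],(640,790),interpolation=2)[:600]]))"
```

```text
handle [[0.5437, 0.0098], [0.6115, 0.0091], [0.6126, 0.0314], [0.5446, 0.0328]] [0.5781 0.0208]
foot [[0.5249, 0.0016], [0.6335, -0.0001], [0.6335, 0.0425], [0.5239, 0.0409]] [0.579  0.0212]
mat [[0.5108, -0.0217], [0.5036, 0.0416], [0.6492, 0.0579], [0.6568, -0.005]] [0.5801 0.0182]
wheel [[0.6959, 0.0953]] [0.6959 0.0953]
wheelbot [[0.7057, 0.0993]] [0.7057 0.0993]
seat [[0.7004, -0.0141]] [ 0.7004 -0.0141]
tip [[0.691, -0.0023]] [ 0.691  -0.0023]
boardnear [[0.4546, 0.1321], [0.6083, 0.1118]] [0.5314 0.122 ]
rim tops outer near [[0.4504, 0.1386], [0.6123, 0.115]] [0.5313 0.1268]
[[   8   27   46   46 1532]] [[385.26958225 304.76827676]]
```

```bash
cat >> h.py <<'E'
D=np.deg2rad
BA=D(-7.1); BC=np.array([0.547,0.238])
def brd(x,y):
    c,s=np.cos(BA),np.sin(BA); return BC+np.array([c*x-s*y,s*x+c*y])
def st(n=''):
    o=get_obs(); print(n,o['position'].round(4),'F',o['wrist_force'].round(1),'T',o['ft_torque'].round(2),'w',round(o['gripper_width'],4),'t',round(o['time_s'],1))
def up(z,v=0.2):
    p=get_obs()['position'].copy(); p[2]=z; bot.servo_line(p,velocity=v)
E
cat > sweep.py <<'E'
from h import *
def sweep(xs,y0=-.105,y1=.092,zb=.0683):
    a=ori(np.pi/2+BA)
    for x in xs:
        bot.reach([*brd(x,y0),.13],a); bot.servo_line([*brd(x,y0),zb],velocity=.08); st('down')
        n=6
        for k in range(1,n+1):
            bot.servo_line([*brd(x,y0+(y1-y0)*k/n),zb],velocity=.07); st(k)
        up(.13)
E
python3 - <<'E'
from h import *
p=[.5785,.0212]
bot.reach([*p,.14],ori(np.pi/2)); bot.servo_line([*p,.0418],velocity=.1); st('pre')
hand.move_gripper(.0,70); st('grip'); up(.14,.1); st('lift')
E
```

```text
pre [0.579  0.0212 0.0424] F [-0.1 -0.1  0.4] T [-0.05  0.02  0.  ] w 0.0854 t 7.0
grip [0.5788 0.0212 0.0422] F [-0.8  0.6  5.6] T [0.03 0.17 0.04] w 0.025 t 7.6
lift [0.5783 0.0212 0.1393] F [-0.4 -0.  -2.5] T [0.06 0.02 0.02] w 0.025 t 8.7
```

Run:
```python
from sweep import *
sweep([.018,-.018],zb=.0690)
bot.reach([0.50,0.05,0.36],ori(np.pi/2+BA)); snap('wrist','w4'); snap('top','top4'); st()
a=cv2.imread('pics/w4.png');t=cv2.imread('pics/top4.png')[200:310,120:290]
cv2.imwrite('pics/c5.png',np.hstack([cv2.resize(a,(440,330)),cv2.resize(t,(360,330),interpolation=2)]))
```

```text
down [0.552  0.1316 0.0687] F [-0.1  0.2 -2.9] T [-0.01 -0.02  0.04] w 0.0249 t 10.2
1 [0.5558 0.1645 0.0689] F [ 0.6 -0.4 -2.8] T [0.02 0.03 0.04] w 0.0249 t 10.8
2 [0.5598 0.197  0.0689] F [-0.1 -0.3 -2.6] T [-0.01  0.01  0.02] w 0.0251 t 11.4
3 [0.5639 0.2296 0.0689] F [-0.3  0.4 -3.4] T [ 0.   -0.01 -0.05] w 0.0249 t 12.0
4 [0.5679 0.2621 0.0689] F [-0.1 -0.8 -2.9] T [-0.03  0.06  0.04] w 0.0248 t 12.6
5 [0.572  0.2947 0.0688] F [-0.  -0.7 -2.4] T [-0.03 -0.   -0.06] w 0.0248 t 13.3
6 [0.576  0.3273 0.0688] F [-0.2 -0.6 -2.7] T [-0.01  0.05 -0.02] w 0.0249 t 13.9
down [0.5164 0.1361 0.0689] F [ 1.   0.3 -3.3] T [-0.03  0.02 -0.04] w 0.0251 t 16.1
1 [0.52   0.1689 0.0689] F [ 0.3  0.3 -3. ] T [-0.01 -0.02  0.02] w 0.0252 t 16.7
2 [0.5241 0.2014 0.0689] F [ 0.3  0.3 -2.5] T [0.01 0.09 0.02] w 0.025 t 17.3
3 [0.5282 0.234  0.0689] F [ 0.3 -0.1 -3.5] T [-0.   -0.01  0.09] w 0.0247 t 17.9
4 [0.5322 0.2665 0.0688] F [ 0.8 -0.8 -3. ] T [ 0.02 -0.02  0.  ] w 0.0251 t 18.5
5 [0.5362 0.2991 0.0689] F [-0.2 -0.2 -2.3] T [0.01 0.04 0.12] w 0.0247 t 19.1
6 [0.5403 0.3316 0.0688] F [ 0.6 -0.5 -2.6] T [0.02 0.05 0.03] w 0.0248 t 19.8
 [0.5    0.0508 0.3589] F [ 0.3  0.6 -2.7] T [ 0.02 -0.02 -0.01] w 0.025 t 21.7
```

View pics/c5.png

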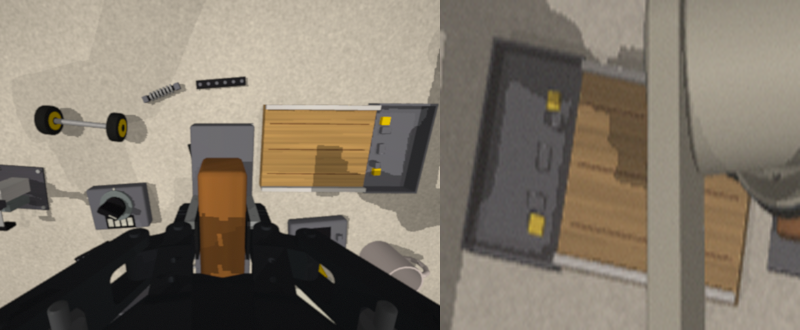

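Run:
```python
from h import *
p=[.5798,.0185]; q=ori(np.pi/2+D(6.5))
bot.reach([*p,.14],q); bot.servo_line([*p,.050],velocity=.1); st()
z=.0435
while z>.040:
    bot.servo_line([*p,z],velocity=.02); st(z)
    if get_obs()['wrist_force'][2]>0: break
    z-=.0005
hand.move_gripper(.06); bot.dwell(.2); hand.move_gripper(.085); up(.2); st()
# hover over the mat for check and the post/wheel
bot.reach([.585,.03,.24],ori(np.pi/2)); r=snap('wrist','w5'); st()
a=r['frame'][:,:,::-1]; cv2.imwrite('pics/c6.png',cv2.resize(a[100:340,240:500],(780,580) ,interpolation=2)[:, :])
# knob pre-pose view
bot.reach([.53,-.30,.26],ori(np.pi/2)); snap('wrist','w6'); st()
```

```text
[0.5803 0.0185 0.0506] F [ 0.1 -0.1 -2.8] T [ 0.05  0.01 -0.03] w 0.025 t 23.7
0.0435 [0.5797 0.0185 0.0434] F [ 0.1  0.9 -2.5] T [ 0.04 -0.01 -0.01] w 0.0251 t 24.1
0.043 [0.5798 0.0185 0.043 ] F [-0.  -0.6 -2.2] T [-0.01 -0.03 -0.  ] w 0.0248 t 24.4
0.042499999999999996 [0.5798 0.0185 0.0425] F [ 0.5 -0.8 -2.3] T [0.04 0.07 0.01] w 0.025 t 24.6
0.041999999999999996 [0.5799 0.0185 0.0422] F [-1.3 -0.5 -0.4] T [0.01 0.17 0.01] w 0.0248 t 24.9
0.041499999999999995 [0.5799 0.0185 0.0422] F [-1.6 -0.9  7.3] T [ 0.    0.55 -0.03] w 0.0252 t 25.1
 [0.5791 0.0185 0.1989] F [ 0.1 -0.2 -0.3] T [ 0.01  0.02 -0.04] w 0.0851 t 27.1
 [0.5845 0.03   0.2388] F [-1.  -0.8 -0.2] T [-0.03  0.01 -0.01] w 0.0851 t 27.4
 [ 0.5304 -0.2988  0.2597] F [0.6 0.1 0.4] T [ 0.05 -0.01  0.01] w 0.0851 t 28.8
```

View pics/c6.png

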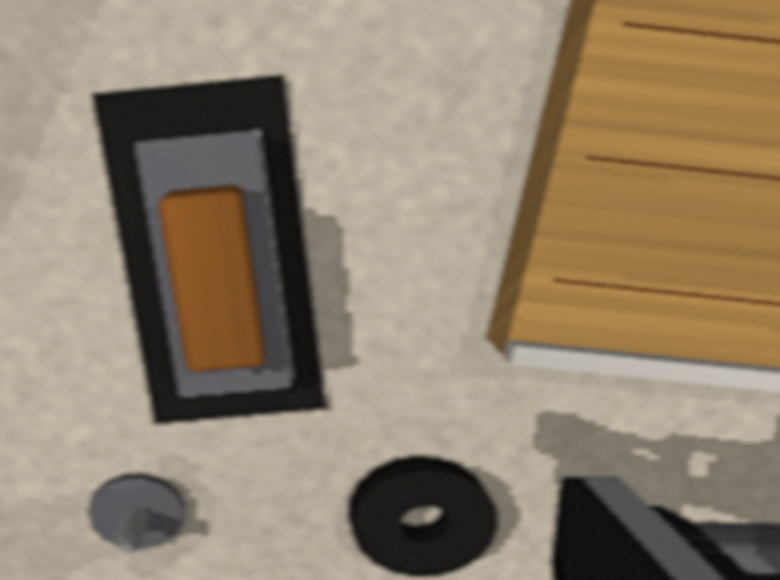

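View pics/w6.png

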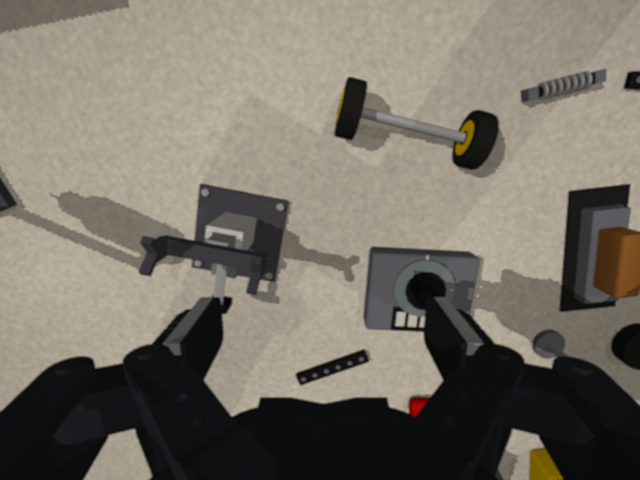

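Run:
```python
from h import *
def P(r,n,L,z): q=onz(r,L,z)[:,:2]; print(n,q.round(4).tolist(),q.mean(0).round(4))
r=load('w5'); f=lambda L:(np.array(L)/[3,580/240]+[240,100]).tolist()
P(r,'seat',f([[137,512]]),.008); P(r,'wheeltop',f([[423,511]]),.02);P(r,'bore',f([[422,516]]),.01)
P(load('w3'),'w3 seat',[[294,303]],.008)
P(load('w3'),'driver tip',[[322,376]],.008); P(load('w3'),'remote',[[462,309],[440,300]],.03)
q=f([[162,197],[240,187],[262,365],[188,370]]); P(r,'handle',q,.054)
P(r,'mat',f([[95,95],[284,77],[327,407],[155,422]]),.004)
r=load('w2'); P(r,'forks w2',[[198.1,248.5],[264.3,261.5],[197.2,228],[268,241]],.136)
P(r,'tab',[[238,275]],.068)
r=load('w6'); P(r,'plate',[[202,184],[289,200]],.006); P(r,'forks w6 left',[[147,238],[148,272]],.136); P(r,'right',[[253,290]],.136)
P(r,'tab',[[225,303]],.068)
P(r,'hubs',[[352,108],[475,140]],.028);P(r,'rod',[[362,114],[463,137]],.028)
P(r,'counter',[[370,248],[480,252]],.03);P(r,'knob',[[425,287]],.044)
for n in('w3','w6'):
    r=load(n);g=r['frame'].min(2); m=((g>0)&(r['frame'].max(2)<40)).astype(np.uint8)
    k,l,s,c=cv2.connectedComponentsWithStats(m); print(n,[(s[i].tolist(),c[i].round(1).tolist()) for i in range(1,k) if 100<s[i,4]<4000])
a=load('w6')['frame'][:,:,::-1]; b=load('w3')['frame'][:,:,::-1]
cv2.imwrite('pics/c7.png',np.hstack([cv2.resize(a[170:320,130:300],(510,450),interpolation=2),cv2.resize(b[190:300,65:205],(290,450*0+228),interpolation=2).repeat(1,0)[:228] if 0 else np.vstack([cv2.resize(b[190:300,65:205],(290,228),interpolation=2),cv2.resize(a[240:340,360:487],(290,222),interpolation=2)])]))
```

```text
seat [[0.7014, -0.0127]] [ 0.7014 -0.0127]
wheeltop [[0.6946, 0.0952]] [0.6946 0.0952]
bore [[0.7024, 0.0969]] [0.7024 0.0969]
w3 seat [[0.7004, -0.0141]] [ 0.7004 -0.0141]
driver tip [[0.8041, 0.0198]] [0.8041 0.0198]
remote [[0.6974, 0.181], [0.6861, 0.1546]] [0.6917 0.1678]
handle [[0.5477, 0.0042], [0.544, 0.0277], [0.6134, 0.0346], [0.6155, 0.0109]] [0.5801 0.0193]
mat [[0.5103, -0.0217], [0.503, 0.0421], [0.6494, 0.0597], [0.6569, -0.005]] [0.5799 0.0188]
forks w2 [[0.5556, -0.4355], [0.5728, -0.3533], [0.5292, -0.434], [0.5458, -0.3474]] [ 0.5508 -0.3926]
tab [[0.6175, -0.4059]] [ 0.6175 -0.4059]
plate [[0.5017, -0.4321], [0.5194, -0.3367]] [ 0.5106 -0.3844]
forks w6 left [[0.5285, -0.432], [0.5559, -0.4351]] [ 0.5422 -0.4335]
right [[0.5711, -0.3542]] [ 0.5711 -0.3542]
tab [[0.6152, -0.3985]] [ 0.6152 -0.3985]
hubs [[0.4255, -0.2704], [0.4555, -0.1462]] [ 0.4405 -0.2083]
rod [[0.4311, -0.2604], [0.4527, -0.1586]] [ 0.4419 -0.2095]
counter [[0.5681, -0.2476], [0.5727, -0.1274]] [ 0.5704 -0.1875]
knob [[0.6079, -0.1886]] [ 0.6079 -0.1886]
w3 [([316, 9, 96, 23, 1364], [363.1, 20.7]), ([0, 12, 41, 67, 1076], [15.1, 47.1]), ([122, 47, 46, 64, 1713], [140.6, 76.9]), ([284, 133, 70, 135, 3093], [316.1, 193.5]), ([87, 222, 61, 44, 1651], [120.1, 241.8]), ([106, 261, 57, 26, 264], [136.9, 277.7]), ([363, 283, 46, 45, 1504], [385.3, 304.8]), ([42, 311, 71, 35, 605], [78.5, 327.3])]
w6 [([625, 72, 15, 17, 189], [632.4, 80.6]), ([336, 78, 30, 61, 1121], [350.8, 108.3]), ([454, 111, 44, 58, 1369], [478.8, 140.3]), ([0, 180, 15, 27, 160], [5.9, 194.8]), ([560, 185, 69, 126, 2634], [583.6, 238.7]), ([149, 222, 133, 54, 1326], [227.5, 248.0]), ([612, 324, 28, 45, 949], [627.8, 345.2]), ([297, 351, 71, 33, 631], [332.0, 366.3])]
```

View pics/c7.png

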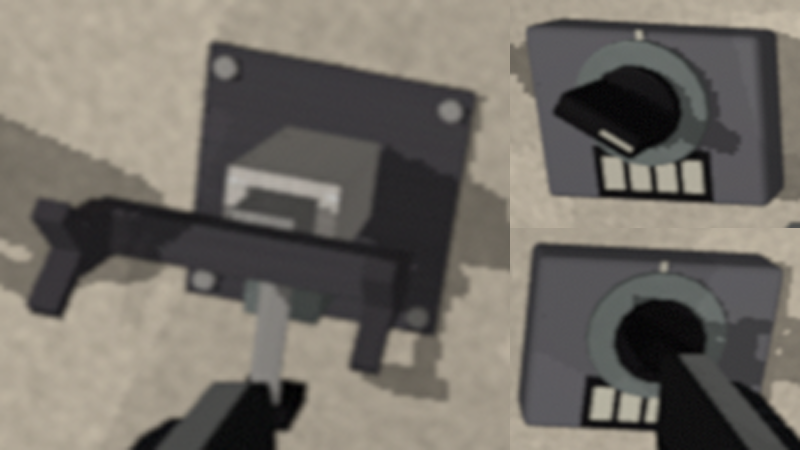

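Run:
```python
from h import *
def P(r,n,L,z): q=onz(r,L,z)[:,:2]; print(n,q.round(4).tolist())
r=load('w5'); f=lambda L:(np.array(L)/[3,580/240]+[240,100]).tolist()
P(r,'pin tip',f([[127,545]]),.04); P(r,'wheeltop',f([[423,520]]),.02); P(r,'seat',f([[139,514]]),.008)
r=load('w6');P(r,'knobdisc',[[427,290.5]],.044);P(r,'ring',[[424.4,289.6]],.033);P(r,'plate',[[202,184], [288.7,201.6], [275,280], [193,266]],.006)
r=load('w3');P(r,'bar top mid',[[65+85/2.07,190+128/2.07]],.074)
q=[.699,.0965]; o=ori(0)
bot.reach([*q,.15],o); bot.servo_line([*q,.022],velocity=.12); st('pre')
hand.move_gripper(0,40); st('grip'); up(.10,.1); st('lift')
```

```text
pin tip [[0.7009, -0.0129]]
wheeltop [[0.6992, 0.0955]]
seat [[0.7024, -0.012]]
knobdisc [[0.612, -0.1861]]
ring [[0.6157, -0.1854]]
plate [[0.5017, -0.4321], [0.5212, -0.3371], [0.6152, -0.356], [0.5975, -0.4519]]
bar top mid [[0.6145, -0.1869]]
pre [0.6997 0.0966 0.0229] F [ 0.9 -0.3  0.4] T [-0.   -0.03 -0.03] w 0.0847 t 31.9
grip [0.6996 0.0966 0.0234] F [-2.2 -0.5  7.4] T [-0.04  0.37 -0.06] w 0.054 t 32.3
lift [0.6991 0.0965 0.0994] F [-0.3 -0.3 -1.3] T [0.04 0.02 0.01] w 0.0538 t 33.2
```

Run:
```python
from h import *
p=[.7012,-.0128]; o=ori(D(25))
bot.reach([*p,.10],o); st()
for z in np.arange(.075,.030,-.004).tolist()+[.031]:
    bot.servo_line([*p,z],velocity=.06); F=get_obs()['wrist_force']
    if F[2]>4 or abs(F[:2]).max()>6: st(z); break
st('down')
```

```text
[ 0.7009 -0.0127  0.0993] F [-0.2  0.9  0.1] T [ 0.06 -0.01  0.04] w 0.0545 t 33.9
0.031 [ 0.7018 -0.0128  0.0314] F [ 1.9 -0.7  5. ] T [-0.02 -0.24  0.04] w 0.0541 t 37.4
down [ 0.7018 -0.0128  0.0314] F [ 1.9 -0.7  5. ] T [-0.02 -0.24  0.04] w 0.0541 t 37.4
```

Run:
```python
from h import *
hand.move_gripper(.07); up(.16); st(); snap('top','top5')
p=[.6135,-.187]; o=ori(D(-31))
hand.move_gripper(.05)
bot.reach([*p,.15],o); st(); snap('wrist','w7')
bot.servo_line([*p,.069],velocity=.08); st('pre'); hand.move_gripper(0,25); st('grip')
```

```text
[ 0.6999 -0.0127  0.1589] F [-0.7 -0.6 -0.2] T [ 0.02 -0.03 -0.  ] w 0.0701 t 38.5
 [ 0.6141 -0.1867  0.1503] F [ 0.7 -0.4  0.4] T [ 0.01 -0.01 -0.05] w 0.0501 t 39.7
pre [ 0.6139 -0.1871  0.0696] F [ 0.4 -0.2  0.6] T [-0.02  0.02 -0.01] w 0.0496 t 40.9
grip [ 0.6136 -0.187   0.0695] F [-1.2  0.6  4.2] T [0.04 0.25 0.04] w 0.0136 t 41.3
```

View pics/w7.png

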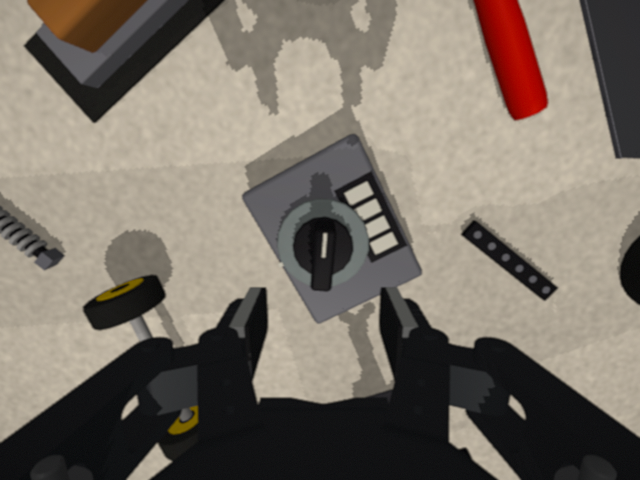

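```bash
cat > turn.py <<'E'
from h import *
def turn(total,fine,lim=.5,maxextra=.5):
    q=get_obs()['joint_pos'].copy(); q0=q[5]
    def go(d): q[5]=q0-d; bot.goto_joints(q); return get_obs()
    d=0
    while d<total-fine:
        d=min(d+.3,total-fine); o=go(d)
        print(round(d,2),o['ft_torque'].round(2),o['wrist_force'].round(1),round(o['gripper_width'],4))
        if abs(o['ft_torque'][2])>lim: return
    while d<total+maxextra:
        d+=.03; o=go(d); print(round(d,2),o['ft_torque'].round(2),o['wrist_force'].round(1))
        if abs(o['ft_torque'][2])>lim: break
E
python3 - <<'E'
from turn import *
hand.move_gripper(0,40); turn(2.07,.3,.35); st()
E
```

```text
0.3 [0.07 0.1  0.09] [-1.3  0.3  0.8] 0.0128
0.6 [0.06 0.19 0.09] [-1.4  0.1  1.6] 0.0131
0.9 [0.04 0.2  0.04] [-1.5  1.   2.2] 0.0128
1.2 [0.05 0.25 0.05] [-1.9 -0.1  3. ] 0.0134
1.5 [0.05 0.35 0.04] [-1.9 -0.5  2. ] 0.0132
1.77 [-0.01  0.4   0.1 ] [-1.5 -0.3  2.9] 0.0131
1.8 [ 0.02  0.45 -0.05] [-3.2 -0.9  2.4]
1.83 [0.01 0.47 0.05] [-2.3 -0.6  4. ]
1.86 [-0.04  0.48  0.06] [-3.1 -0.6  4.1]
1.89 [-0.06  0.63  0.09] [-3.1 -0.3  4.9]
1.92 [-0.08  0.6   0.12] [-3.4 -0.   4.8]
1.95 [-0.1   0.58  0.05] [-2.6 -0.1  4.8]
1.98 [-0.08  0.64  0.05] [-4.1 -0.8  3.2]
2.01 [-0.12  0.68  0.05] [-4.  -1.1  5.1]
2.04 [-0.2   0.71  0.05] [-3.4 -0.1  4.1]
2.07 [-0.13  0.71 -0.31] [-3.2 -1.2  4.8]
2.1 [-0.15  0.72 -1.1 ] [-5.3 -1.9  5.6]
 [ 0.6136 -0.1871  0.0695] F [-5.3 -1.9  5.6] T [-0.15  0.72 -1.1 ] w 0.0132 t 46.6
```

Run:
```python
from h import *
hand.move_gripper(.05); up(.16); hand.move_gripper(.085)
p=[.550,-.392]; o=ori(D(-11.2))
bot.reach([*p,.24],o); snap('wrist','w8'); bot.reach([.52,-.25,.30],ori(D(80))); snap('wrist','w9')
a=cv2.imread('pics/w8.png');b=cv2.imread('pics/w9.png')
cv2.imwrite('pics/c8.png',np.hstack([a[60:480,100:500],b[60:480,120:520]]))
st()
```

```text
[ 0.5201 -0.2501  0.2998] F [-0.3  0.4  0. ] T [-0.07 -0.01 -0.03] w 0.0852 t 50.8
```

View pics/c8.png

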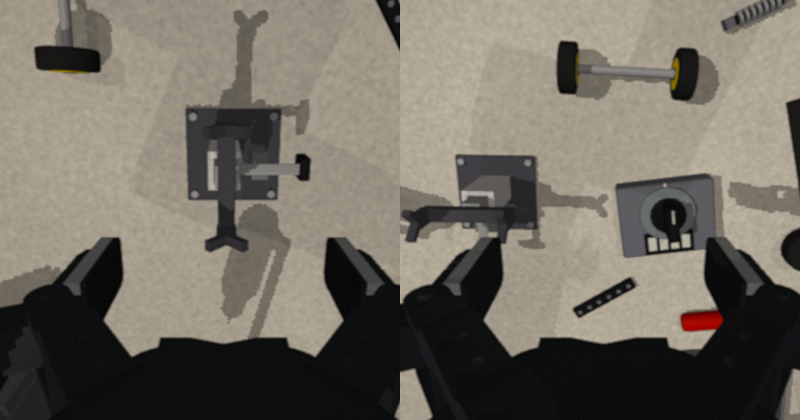

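Run:
```python
from h import *
r=load('w8'); q=onz(r,[[310,190],[345,190],[307,303],[347,300]],.136); print(q.round(4).tolist()); q=np.array([(q[0]+q[1])/2,(q[2]+q[3])/2])[:,:2]; c=q.mean(0); d=q[0]-q[1]; print(c,d,np.hypot(*d),np.degrees(np.arctan2(d[1],d[0])))
q=onz(r,[[287,168],[381,168],[381,259],[287,259]],.006); print(q.mean(0),q.round(4).tolist())
print('tab',onz(r,[[404,226]],.068))
```

```text
[[0.5494, -0.3497, 0.136], [0.5725, -0.3543, 0.136], [0.5305, -0.4305, 0.136], [0.5598, -0.4338, 0.136]]
[ 0.55304004 -0.3920603 ] [0.01583478 0.08011911] 0.08166891711677665 78.82011798943334
[ 0.56120484 -0.39574503  0.006     ] [[0.5227, -0.3378, 0.006], [0.6179, -0.3565, 0.006], [0.6033, -0.4544, 0.006], [0.5009, -0.4343, 0.006]]
tab [[ 0.62123522 -0.4050496   0.068     ]]
```

Run:
```python
from h import *
p=[.552,-.392]; o=ori(D(-11.2))
bot.reach([*p,.24],o); bot.servo_line([*p,.100],velocity=.1); st('pre')
hand.move_gripper(.0,22); st('grip22')
```

```text
pre [ 0.5524 -0.3923  0.1007] F [0.7 0.1 0.5] T [-0.01  0.07 -0.01] w 0.0852 t 53.6
grip22 [ 0.5522 -0.3921  0.1002] F [ 0.5 -0.   1. ] T [ 0.02 -0.1   0.06] w 0.018 t 54.2
```

Run:
```python
from h import *
hand.move_gripper(.0,60); st('grip60'); bot.dwell(.3); st()
```

```text
grip60 [ 0.5522 -0.3921  0.1003] F [-0.8  0.7  3.9] T [0.11 0.02 0.05] w 0.0171 t 54.5
 [ 0.5522 -0.392   0.1003] F [0.  1.  4.7] T [ 0.21 -0.    0.  ] w 0.0171 t 54.8
```

Run:
```python
from h import *
hand.move_gripper(.05); up(.1105,.05); hand.move_gripper(0,60); st('grip60'); bot.dwell(.2); st()
```

```text
grip60 [ 0.5522 -0.3921  0.1109] F [-0.1  0.3  5. ] T [ 0.06 -0.02  0.07] w 0.0121 t 56.0
 [ 0.5522 -0.392   0.1109] F [0.2 1.1 6. ] T [ 0.12 -0.05  0.14] w 0.0122 t 56.2
```

Run:
```python
from h import *
hand.move_gripper(0,90); p=get_obs()['position'].copy(); z0=p[2]; L=[]
for k in range(1,22):
    p[2]=z0+.002*k; bot.servo_line(p,velocity=.03); o=get_obs(); L.append((round((o['position'][2]-z0)*1e3,1),round(o['wrist_force'][2],1)))
print(L); st()
```

```text
[(np.float64(1.6), np.float64(-3.3)), (np.float64(3.6), np.float64(-5.8)), (np.float64(5.9), np.float64(-5.4)), (np.float64(8.0), np.float64(-5.5)), (np.float64(10.5), np.float64(-2.8)), (np.float64(12.3), np.float64(-2.8)), (np.float64(14.1), np.float64(-3.3)), (np.float64(16.0), np.float64(-4.7)), (np.float64(18.1), np.float64(-4.6)), (np.float64(20.1), np.float64(-5.6)), (np.float64(22.5), np.float64(-2.0)), (np.float64(24.3), np.float64(-2.1)), (np.float64(26.1), np.float64(-3.1)), (np.float64(28.0), np.float64(-4.6)), (np.float64(30.1), np.float64(-4.7)), (np.float64(32.1), np.float64(-5.8)), (np.float64(34.5), np.float64(-1.2)), (np.float64(36.3), np.float64(-3.3)), (np.float64(38.1), np.float64(-3.3)), (np.float64(40.1), np.float64(-4.4)), (np.float64(42.0), np.float64(-6.0))]
 [ 0.5522 -0.392   0.1531] F [ 1.3  0.1 -6. ] T [-0.16 -0.22  0.04] w 0.0109 t 61.6
```

Run:
```python
from h import *
p=get_obs()['position'].copy(); z0=.1109; L=[]
for k in range(12):
    p[2]-=.001; bot.servo_line(p,velocity=.03); o=get_obs(); L.append((float(round((o['position'][2]-z0)*1e3,1)),float(round(o['wrist_force'][2],1))))
    if o['wrist_force'][2]>8: break
print(L); st()
```

```text
[(41.2, -4.7), (40.1, -4.5), (39.1, -4.8), (38.1, -2.9), (37.2, -4.0), (36.3, -2.7), (36.0, 4.8), (35.9, 13.4)]
 [ 0.5523 -0.3921  0.1468] F [-4.3  4.2 13.4] T [0.39 0.83 0.07] w 0.0108 t 63.6
```

Run:
```python
from h import *
hand.move_gripper(.05); up(.24); hand.move_gripper(.085)
bot.reach([.50,-.21,.26],ori(D(78))); r=snap('wrist','w10'); st()
m=(r['frame'].max(2)<40).astype(np.uint8); m[250:]=0
k,l,s,c=cv2.connectedComponentsWithStats(m); print([(s[i].tolist(),c[i].round(1).tolist()) for i in range(1,k) if 300<s[i,4]<6000])
cv2.imwrite('pics/c9.png',r['frame'][:,:,::-1])
```

```text
[ 0.5003 -0.2104  0.26  ] F [ 0.2 -0.5  0.5] T [ 0.01  0.   -0.  ] w 0.0852 t 66.4
[([517, 39, 100, 33, 1228], [565.8, 55.1]), ([233, 129, 27, 54, 1119], [245.0, 155.2]), ([363, 131, 24, 54, 1049], [375.8, 157.5]), ([491, 164, 61, 86, 1780], [515.0, 198.7])]
```

View pics/c9.png

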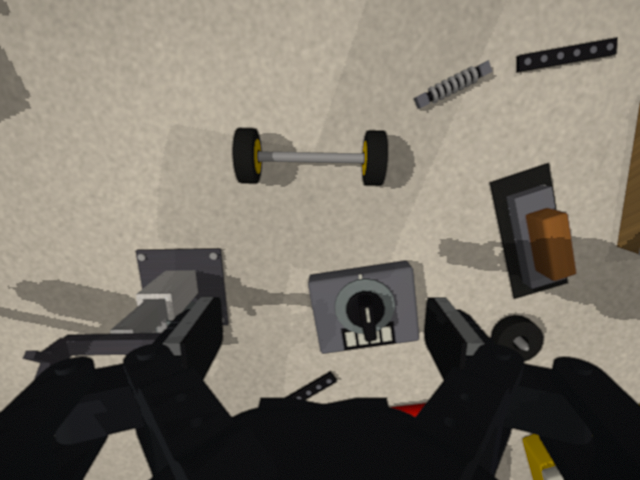

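Run:
```python
from h import *
r=load('w10'); q=onz(r,[[246.5,156],[375,158]],.028)[:,:2]; d=q[1]-q[0]; c=q.mean(0); ang=np.degrees(np.arctan2(d[1],d[0])); print(q,np.hypot(*d),c,ang)
q2=onz(r,[[261,158],[363,159.5]],.028)[:,:2]; print('inner',q2.mean(0),np.hypot(*(q2[1]-q2[0])),np.degrees(np.arctan2(*(q2[1]-q2[0])[::-1])))
o=ori(D(ang-90)); c=(c+q2.mean(0))/2; np.save('axc.npy',[*c,ang])
bot.reach([*c,.16],o); bot.servo_line([*c,.028],velocity=.1); st('pre')
hand.move_gripper(0,60); st('grip'); up(.09,.1); st('lift')
```

```text
[[ 0.426417   -0.27403751]
 [ 0.45577381 -0.14652523]] 0.13084801894863585 [ 0.44109541 -0.21028137] 77.03486526957695
inner [ 0.44304634 -0.20943384] 0.10400756278246613 77.08142318096125
pre [ 0.4425 -0.2101  0.0285] F [-0.4 -0.1 -0.3] T [ 0.02 -0.01 -0.02] w 0.085 t 69.3
grip [ 0.442  -0.2098  0.0281] F [-0.7  0.3  3.9] T [ 0.07  0.15 -0.  ] w 0.0076 t 70.0
lift [ 0.4417 -0.2097  0.0897] F [ 0.1  1.1 -1.8] T [0.   0.03 0.04] w 0.0079 t 70.7
```

Run:
```python
from h import *
p=[.5523,-.392]; o=ori(D(-11.2))
up(.26); bot.reach([*p,.26],o); st('over'); bot.servo_line([*p,.185],velocity=.08); st()
r=snap('wrist','w11'); s=snap('side','s11')
m=(r['frame'].max(2)<40).astype(np.uint8)
z=.181
while z>.163:
    bot.servo_line([*p,z],velocity=.03); F=get_obs()['wrist_force']; print(round(z,4),F.round(1))
    if F[2]>1.5 or abs(F[:2]).max()>8: break
    z-=.002
st('seat')
```

```text
over [ 0.5515 -0.3908  0.2589] F [ 0.5  0.5 -1.2] T [ 0.04 -0.03  0.02] w 0.008 t 72.6
 [ 0.5526 -0.3923  0.1856] F [ 0.2 -0.1 -0.7] T [ 0.07 -0.02  0.02] w 0.0077 t 73.7
0.181 [ 0.2 -0.3 -2.4]
0.179 [ 0.5 -0.3 -1.8]
0.177 [ 0.6  0.6 -1.4]
0.175 [-0.2 -0.1 -1.3]
0.173 [ 0.5  0.1 -1.9]
0.171 [-0.4  0.4 -1.8]
0.169 [ 0.9 -0.4 -0.6]
0.167 [-1.5  0.3  4.4]
seat [ 0.5523 -0.3921  0.1678] F [-1.5  0.3  4.4] T [0.23 0.36 0.03] w 0.0076 t 75.8
```

Run:
```python
from h import *
hand.move_gripper(.04); bot.dwell(.3); st('rel'); up(.27,.1); hand.move_gripper(.085)
bot.reach([.56,-.24,.33],ori(D(150))) if 0 else bot.reach([.5523,-.28,.33],ori(D(79))); a=snap('wrist','f1')
bot.reach([.585,.03,.26],ori(D(90))); b=snap('wrist','f2')
bot.reach([.36,.30,.40],ori(D(90))); s=snap('side','f3'); t=snap('top','f4'); st()
A=a['frame'][150:400,130:430]; B=b['frame'][110:350,180:500]; S=s['frame'][340:440,250:370]; W=s['frame'][210:350,280:400]; T=t['frame'][195:320,125:325]
rs=lambda x,w,h:cv2.resize(x,(w,h),interpolation=2)
cv2.imwrite('pics/c10.png',np.vstack([np.hstack([rs(A,360,300),rs(B,440,300)]),np.hstack([rs(S,300,250),rs(W,220,250),rs(T,280,250)])])[:,:,::-1])
```

```text
rel [ 0.5523 -0.392   0.1669] F [-0.3  0.4  0.6] T [0.03 0.01 0.01] w 0.04 t 76.5
 [0.3607 0.2994 0.3994] F [-0.3 -0.5 -0.4] T [0.01 0.01 0.  ] w 0.0851 t 82.3
```

View pics/c10.png

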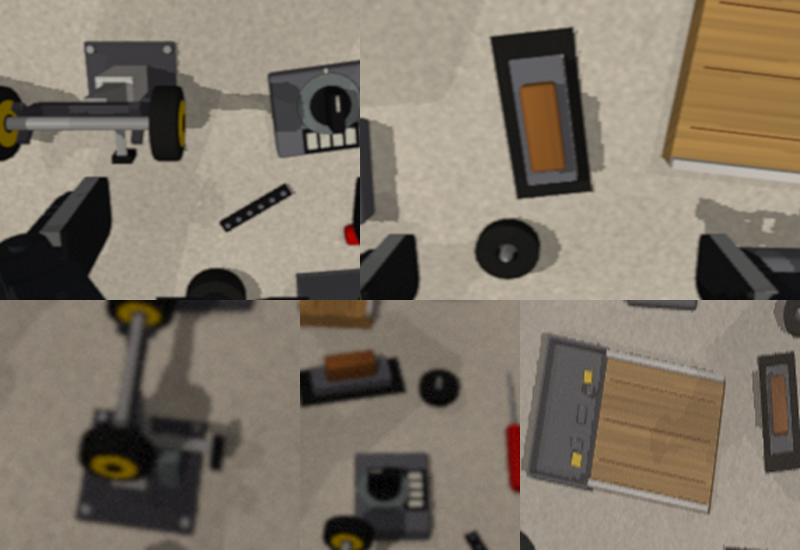

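Run:
```python
from h import *
y=np.array([np.cos(D(78.8)),np.sin(D(78.8))])*.064; c=np.array([.5523,-.392])
for n in('f1','f3'):
    r=load(n); print(n,proj(r,[[*(c+y),.168],[*(c-y),.168]]).round(1).tolist())
f=lambda L:(np.array(L)/[440/320,300/240]+[180,110]).tolist() 
g=lambda L:((np.array(L)-[360,0])/[440/320,300/240]+[180,110])
r=load('f2'); q=onz(r,g([[521,87],[557,82],[566,168],[530,172]]),.054)[:,:2]; print(q.mean(0)); m=onz(r,g([[491,38],[573,28],[593,190],[519,198]]),.004)[:,:2]; print(m.mean(0))
h=onz(r,g([[509,60],[562,54],[578,186],[527,187]]),.022)[:,:2]; an=lambda q:np.degrees([np.arctan2(*(q[3]-q[0])[::-1]),np.arctan2(*(q[2]-q[1])[::-1])]); print(h.mean(0),an(h),an(m),an(q))
```

```text
f1 [[271.1, 252.4], [126.2, 252.1]]
f3 [[306.9, 340.7], [296.7, 400.7]]
[0.58017405 0.01973026]
[0.57989723 0.01910889]
[0.58281691 0.01940285] [5.93042615 6.61127852] [7.22557115 7.19690715] [4.32560136 5.46865012]
```

Run:
```python
from h import *
print(hand_in()); st()
```

```text
the job is handed in; nothing more can be done
None
the job is handed in; nothing more can be done
```

The job is done and handed in at about 82 s of the 200 s allowed; no verdict was reported.

- **Board:** two passes with the scraper cleared it. The last pictures show it empty, with all five chips (2 yellow, 3 grey) in the tray.
- **Scraper:** it stands back on its mat, about 1 mm from the centre. The foot reads within about 1° of the mat's direction. The handle corners, picked more coarsely, read 2–3° off.
- **Spare wheel:** it came down onto the seat (contact felt at the right height), and the last pictures show the pin through its bore.
- **Reset knob:** I turned it back about 2.07 rad until the torque rose sharply at the stop. Its pointer then faced the zero dot.
- **Column:** on the way up the force dropped three times, 12 mm apart. Lowered again, the column held at 36 mm, which is three clicks, and I let go.
- **Axle:** I laid it in after the column was up. It touched down at 168 mm as predicted, and its tyres show within 2–4 pixels of where a seated axle should be.

**One grip redone:** my first grip on the bar was about 10 mm too low and held the column under it (17 mm wide instead of 14). I let go and took it again higher before lifting. I noticed no grip slackening and no part knocked aside, and I did not touch the other parts on the table.

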